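Take the roller out of a bench coater

TASK

The coater's steel roller has to come out for cleaning: flip the cam lever right over to the back to free the axle while the roller stays in its seat, then bring the roller forward out of the open slots and ease it down the ramps, never letting it drop or run down by itself, until both axle ends lie in the rests at the foot of the ramps. Leave the lever open, let go of the roller, and do not shift or knock over the other things on the bench.

Things in the scene. Friction and masses are not known exactly. Their poses are not given: they have to be found in the camera images.
- coater: Roller coater, fixed: grey base plate 320 x 200 x 12 mm, two aluminium cheeks 12 mm thick at y +-57 to +-69 mm, 155 mm high, each with a slot; grey drive housing 67 mm high at the back (x 88 to 162 mm). Open from above between the cheeks, but for a fixed black roller (44 mm, centre x 5, z 62). Origin on the bench below the seat; -x is the front, where the slots open; y along the roller, z up.
- roller: Loose steel roller, 40 mm diameter, 104 mm long (5 mm play to each cheek), on a 16 mm axle 166 mm long whose ends lie in the slots; 0.35 to 0.7 kg. Origin at its centre; y along the axle; it may turn about y. It starts at the seat, leaning on the slots' back walls. Left free on the ramps it runs down too fast.
- cam_lever (a joint): Cam lever outside the +y cheek, rad. 0 = closed: its cam stands before the axle end, blocking the slot, and the handle leans 25 degrees forward (coater -x) from upright. Grows as the handle is pushed up and over backwards (coater +x), to the stop at 1.75 = 75 degrees behind upright. Stiff, about 4 N at the handle; stays where left. Starts at 0 to 0.15.
- lever_pivot (a point): Lever's pivot axis (along coater y), in the plane of the handle: coater x -18, y 92, z 145 mm.
- lever_tip (a point): Centre of the handle's end, 95 mm from the pivot axis. The handle is a round steel bar of 12 mm diameter running straight out from the pivot axis; from 30 mm out to the tip it lies in the plane y = 92 mm.
- seat (a point): Roller's centre at the start: coater x 0, y 0, z 115 mm. Slot floor there z 107, rising 8 degrees to the front up to the lip; back wall at x 8. Over the axle a jaw, underside z 131, x -26 to 50 mm: the axle cannot be lifted straight out, only brought forward.
- lip (a point): Slot mouth, midway between the cheeks: the top edge of the slot floor, coater x -30, y 0, z 111 mm. From here the cheeks' ramps go down at 40 degrees to x -118, z 37 mm. The roller's centre passes about 8 mm above it.
- rest (a point): Roller's centre when its axle lies in the rests at the foot of the ramps: coater x -122, y 0, z 45 mm. The rest is level, z 37, between the ramp's foot and a 16 mm high toe at x -131 to -145 mm.
- reagent_bottle: Bystander: white plastic bottle, 66 mm diameter, 160 mm high; origin under its centre.
- beaker: Bystander: glass beaker, 68 mm diameter, 75 mm high; origin under its centre.
- sample_jar: Bystander: clear jar with white lid, 56 mm diameter, 60 mm high; origin under its centre.
- screwdriver: Bystander: screwdriver about 0.2 m long lying on the bench; origin under its middle.

How it is judged:
By the outcome, as a careful person would: the job done as asked, in the order asked, and still so for the second after the job is handed in, with the robot touching nothing.
It also fails if it takes over 48 s, if anything falls off the work surface, if the arm or the gripper's body presses on something with over 40 N, if the wrist force passes 120 N, or if a joint passes its speed limit or range.

ROBOT

A 6-joint arm with a two-finger parallel gripper is mounted at the origin on the work surface. World frame = base frame: x ahead of the robot, y to its left, z up, the work surface at z = 0. Lengths are in mm, angles in degrees, forces in N, time in s.
With the tool pointing down it reaches from about 375 to 975 mm from the base axis. Payload 3.8 kg.
Tool frame: the origin (TCP) lies midway between the tips of the shut fingers; the grasp point (between the pads) lies behind it (robot.hold_point_z is the z of the grasp point in the tool frame, in mm); z points along the fingers, y is the line along which they close (so a half turn about z gives the same grasp; the last joint's range is limited). The gripper opens to 88 mm and grips with 3 to 60 N. Pads are 18 mm wide; open, the fingers measure 123 mm over their backs; the gripper's body (75 mm by 187 mm) begins 45 mm behind the grasp point.
Start: joints at [-68.864, 15.12, 91.902, -0, 72.978, -2.114], TCP at [266.453, -620.178, 238.706] pointing down, gripper open.
Joint ranges: [-150.88, 150.88], [-54.13, 125.18], [17.81, 147.31], [-75.09, 255.09], [0, 152.58], [-146.25, 146.25]. Speed limits (degrees/s): [147.25, 147.25, 180, 180, 180, 180].

INTERFACE

Orientations are given as [roll, pitch, yaw] about the fixed x, y, z axes, in that order (R = Rz(yaw) Ry(pitch) Rx(roll)).
In Python, from cell import robot, cams, telemetry gives the robot as it stands (robot), with the cameras (cams) and the readings (telemetry).
- The arm moves only by the shell command python3 nudge.py 'ROWS' [FORCE]. ROWS is one flat JSON list of numbers that holds 1 to 8 rows one after another, with no inner brackets; each row has 7 numbers: dx, dy, dz in a scale on which 1.0 is 800 mm, then a rotation vector rx, ry, rz in shares of 180 degrees (1.0 is 180 degrees), then the opening from 0.0 (shut) to 1.0 (fully open); each row shifts and turns the commanded pose from where the row before left it, along the tool's axes as they then stand; what a row does not reach is not made up. A row lasts 1/12 s, in which the tool goes at most 41.7 mm and 7.16 degrees, less where a joint would pass 70% of its speed; a pose out of reach is approached as far as the arm can. The fingers move at their own pace and stop on an object; FORCE is the grip in N (left out, the last holds). Time passes only in rows, so rows that do not move let the fingers close. It prints the time, the measured TCP pose, the force, the opening and the grip force at its end. Shift and turn numbers lie between -1 and 1, and a call with a number outside is refused. Input that does not fit is refused with a message, and nothing moves.
- telemetry.read_state(): the state, without advancing time (a new reading comes with each control period).
- cams.grab_frame(name): name is "scene" or "top" or "wrist"; returns a dict with "img" (384x512x3 uint8, red, green, blue), "vertical_fov" (degrees; the focal length in pixels is half the picture's height over the tangent of half this angle, whatever the lens; pixels are square), "cx", "cy" (the principal point, pixels), "extrinsics" (4x4, takes a point from camera to world coordinates). Camera axes: x right, y down, z forward; pixel columns grow to the right and rows downward; lengths in mm; the calibration is good to about 2 mm. A picture is of the moment at which its call begins. There is no depth.
- robot.finish_job(): hands the job in; it is judged then, once.
The state is a dict: "time_s": time; "joint_positions": joint angles; "joint_vel": joint speeds; "joint_efforts": joint torques, N m; "position": TCP position; "orientation": TCP orientation; "wrist_force": force on the tool from outside, world axes, zero at the start; "ft_torque": the same for the moment, N m; "opening": opening from 0.0 (shut) to 1.0 (fully open); "grip_force": force on a finger pad.
Only numpy, scipy, OpenCV 4.12 (cv2) and the standard library are available. Lean on these libraries where they do the work, as an engineer would, in place of code of your own. Each camera call takes 0.05 s, during which the arm holds its last target. There are 200 camera calls.

## Working session

There is one attempt and no reset: what is moved stays moved. The work goes in short steps, Python scripts to look and compute and a shell command to move; the robot and the scene stay as the last step left them, time stands still between calls to the robot, and variables do not carry over. Pictures are saved under pics/ and viewed, at most 13 in all, crops included, and the job is handed in when it is done.

```bash
ls; mkdir -p pics
python3 - <<'E'
from cell import robot, cams, telemetry
import cv2, numpy as np
print(robot.hold_point_z, telemetry.read_state())
ims=[]
for n in ("scene","top","wrist"):
    f=cams.grab_frame(n); cv2.imwrite(f"pics/{n}0.png",f["img"][:,:,::-1]); 
    print(n,f["vertical_fov"],f["cx"],f["cy"],np.round(f["extrinsics"],3).tolist())
E
```

```text
cell.py
nudge.py
pics
-18.700000000000003 {'time_s': 0.0, 'joint_positions': array([-6.88610211e+01,  1.51673076e+01,  9.19795617e+01, -8.07376044e-04,
        7.29773698e+01, -2.11364255e+00]), 'joint_vel': array([-0.02899357, -0.0252422 , -0.00949035,  0.04688065, -0.09044463,
        0.08247246]), 'joint_efforts': array([-2.03456642e-03, -5.02111244e+01, -3.56871521e+01,  7.28075858e-02,
        2.95163342e-02, -1.80124603e-04]), 'position': array([ 266.22874645, -619.51999014,  237.42572149]), 'orientation': array([-1.79875817e+02, -3.81117742e-03,  2.32528545e+01]), 'wrist_force': array([-0.57162477, -0.21470813,  0.21950135]), 'ft_torque': array([-0.01098294,  0.02282082,  0.0775265 ]), 'grip_force': 0.0, 'opening': 1.0025565923970674}
scene 49.45118158356963 261.2556969514593 196.1354434128427 [[-0.032, 0.846, -0.533, 1037.408], [0.999, 0.02, -0.029, 91.244], [-0.014, -0.533, -0.846, 898.5], [0.0, 0.0, 0.0, 1.0]]
top 54.13006898476987 249.85220135307785 197.06208618481483 [[-0.018, -0.996, 0.089, 459.206], [-1.0, 0.019, 0.003, 61.924], [-0.005, -0.089, -0.996, 1132.098], [0.0, 0.0, 0.0, 1.0]]
wrist 71.94604956385245 254.29387676015514 192.17826879166597 [[0.396, -0.878, -0.27, 336.774], [-0.918, -0.379, -0.115, -589.875], [-0.001, 0.294, -0.956, 383.641], [0.0, 0.0, 0.0, 1.0]]
```

View pics/scene0.png

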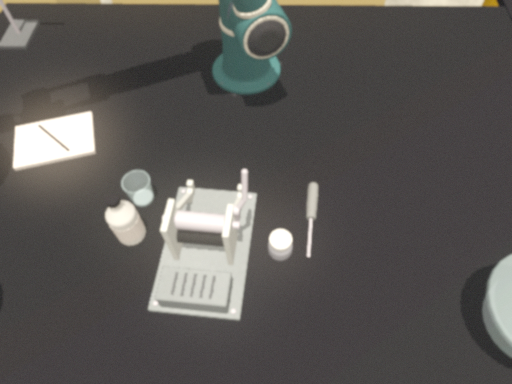

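View pics/top0.png

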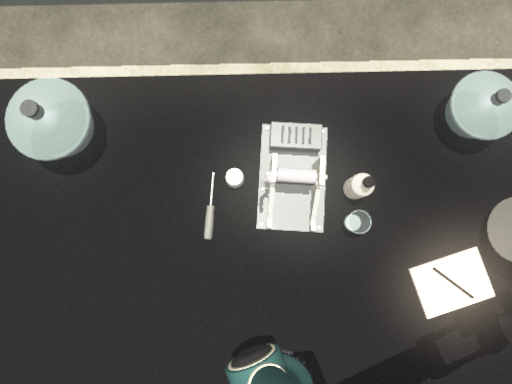

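The scene view shows the coater at about (205,250), with its front towards the robot and the lever handle at (244,180). The jar and screwdriver are on its +y side, the bottle and beaker on its -y side. I'll enlarge it to pick points.

Run:
```python
import cv2, numpy as np
a=cv2.imread("pics/scene0.png")[160:325,140:265]; b=cv2.imread("pics/top0.png")[115:240,250:335]
a=cv2.resize(a,None,fx=3.5,fy=3.5,interpolation=cv2.INTER_CUBIC); b=cv2.resize(b,None,fx=4.2,fy=4.2,interpolation=cv2.INTER_CUBIC)
c=np.zeros((600,800,3),np.uint8); c[:a.shape[0],:a.shape[1]]=a[:600]; c[:b.shape[0],440:440+b.shape[1]]=b
for k in range(0,165,20): cv2.putText(c,str(160+k),(0,int(k*3.5)+4),0,.35,(0,255,255)); 
for k in range(0,125,20): cv2.putText(c,str(140+k),(int(k*3.5),590),0,.35,(0,255,255)); cv2.putText(c,str(115+k),(440,int(k*4.2)+4),0,.35,(0,255,255))
for k in range(0,85,10): cv2.putText(c,str(250+k),(440+int(k*4.2),540),0,.35,(0,255,255))
cv2.imwrite("pics/crop0.png",c)
```

```text
(no output)
```

View pics/crop0.png

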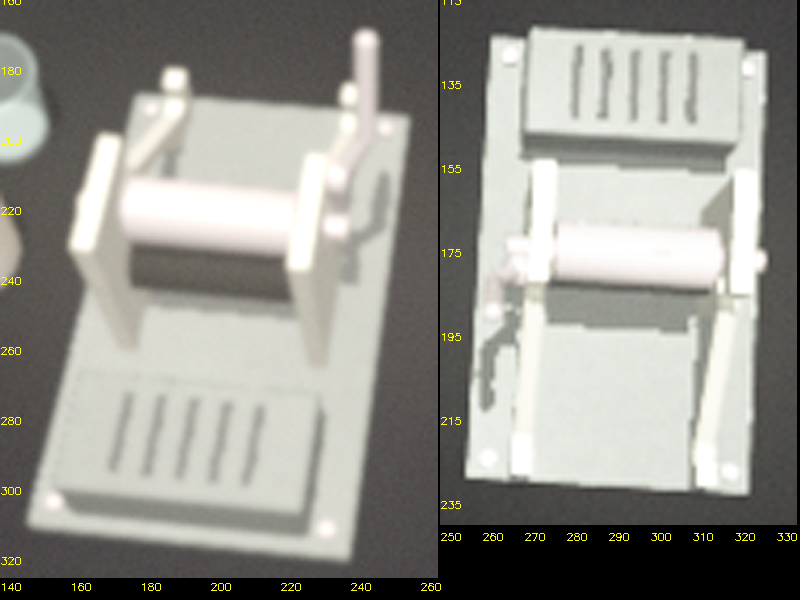

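```bash
cat > h.py <<'E'
import numpy as np
from cell import robot, cams, telemetry
from scipy.optimize import least_squares
from scipy.spatial.transform import Rotation as R
def proj(f,P):
    E=np.array(f["extrinsics"]); p=(np.atleast_2d(P)-E[:3,3])@E[:3,:3]
    k=192/np.tan(np.radians(f["vertical_fov"]/2))
    return p[:,:2]/p[:,2:]*k+[f["cx"],f["cy"]]
def tri(fs,uvs,x0=(550,60,80)):
    r=least_squares(lambda P:np.concatenate([proj(f,P)[0]-u for f,u in zip(fs,uvs)]),x0); return r.x,r.fun
E
cat > fit.py <<'E'
from h import *
s,t=cams.grab_frame("scene"),cams.grab_frame("top")
S=dict(plate=[(178.6,186.6),(257.1,193.4),(239.4,319.4),(148,310)],rol=[(175.7,220),(222.9,223.7)],tip=(244.6,170.3))
T=dict(plate=[(323.3,232.6),(256.2,228.6),(262.4,123.6),(327.6,127.4)],rol=[(317.1,176.4),(277.4,174.8)],tip=(257.4,189.3))
for i in range(4): print("plate",tri((s,t),(S["plate"][i],T["plate"][i])))
for i in range(2): print("roller",tri((s,t),(S["rol"][i],T["rol"][i])))
print("tip",tri((s,t),(S["tip"],T["tip"])))
def pts(p):
    x,y,z,yaw,xf,th=p; a=np.radians(25)-th
    L=[(xf,-100,12),(xf,100,12),(xf+320,100,12),(xf+320,-100,12),(0,-52,115),(0,52,115),(-18-95*np.sin(a),92,145+95*np.cos(a))]
    return R.from_euler('z',yaw,degrees=True).apply(L)+[x,y,z]
uv=lambda D:np.array(D["plate"]+D["rol"]+[D["tip"]])
r=least_squares(lambda p:np.r_[(proj(s,pts(p))-uv(S)).ravel(),(proj(t,pts(p))-uv(T)).ravel()],[550,60,0,0,-155,0.1])
print(np.round(r.x,3)); print(np.round(r.fun.reshape(2,-1,2),1).tolist()); print(pts(r.x).round(1))
E
python3 fit.py
```

```text
plate (array([ 449.75006474, -152.80024076,    3.91617341]), array([ 0.21763674,  0.0028659 ,  0.24933633, -0.04055987]))
plate (array([465.14907823,  49.21966752,   2.74269922]), array([-0.33661305,  0.0070029 , -0.39413524,  0.02950798]))
plate (array([786.16728419,  23.61515463,   2.28853844]), array([-0.22303531,  0.00277961, -0.31827904,  0.03065341]))
plate (array([ 7.70849368e+02, -1.76914109e+02,  4.20468418e-01]), array([-0.1096901 , -0.00277703, -0.15268405,  0.02967176]))
roller (array([ 604.48281223, -120.02775471,  107.08566236]), array([-0.26382946, -0.0038084 , -0.33065721,  0.05487787]))
roller (array([611.28517462, -14.40128485, 107.60540485]), array([ 0.71605035, -0.00450336,  0.90864534, -0.10197773]))
tip (array([558.65899523,  38.89478638, 232.90828502]), array([ 2.45522433, -0.04111217,  2.99638311, -0.25556332]))
[ 6.09037e+02 -6.29710e+01 -4.24900e+00 -4.47200e+00 -1.49923e+02
 -2.30000e-02]
[[[0.5, -0.2], [-0.7, -0.3], [-0.4, -0.6], [-0.5, -1.0], [1.8, -0.6], [2.0, 0.1], [-0.1, 1.0]], [[-0.1, -0.7], [-0.1, -0.7], [-0.2, -0.5], [0.0, -0.6], [-2.0, -0.3], [-0.2, -0.9], [5.2, 1.0]]]
[[ 451.8 -151.     7.8]
 [ 467.4   48.4    7.8]
 [ 786.4   23.5    7.8]
 [ 770.8 -175.9    7.8]
 [ 605.  -114.8  110.8]
 [ 613.1  -11.1  110.8]
 [ 556.3   33.4  225.9]]
```

The rows are not in the units I measure in: shifts go in shares of 800 mm and turns go in shares of 180 degrees. I convert before sending: -25 mm is -0.0313, 6.93 degrees is 0.0385.

```bash
sed -i 's/(257.4,189.3)/(262.6,189.3)/' fit.py; python3 fit.py | tail -9; python3 nudge.py '[0,0,-0.0313,0,0,0.0385,1,0,0,-0.0313,0,0,0.0385,1,0,0,-0.0313,0,0,0.0385,1,0,0,-0.0313,0,0,0.0385,1]'; python3 nudge.py '[0.018,-0.0464,0,0,0,0,1,0.018,-0.0464,0,0,0,0,1,0.018,-0.0464,0,0,0,0,1,0.018,-0.0464,0,0,0,0,1,0.018,-0.0464,0,0,0,0,1,0.018,-0.0464,0,0,0,0,1,0.018,-0.0464,0,0,0,0,1,0.018,-0.0464,0,0,0,0,1]'; python3 nudge.py '[0.018,-0.0464,0,0,0,0,1,0.018,-0.0464,0,0,0,0,1,0.018,-0.0464,0,0,0,0,1,0.018,-0.0464,0,0,0,0,1,0.018,-0.0464,0,0,0,0,1,0.018,-0.0464,0,0,0,0,1,0.018,-0.0464,0,0,0,0,1,0.018,-0.0464,0,0,0,0,1]'; python3 nudge.py '[0,0,0,0,0,0,1,0,0,0,0,0,0,1,0,0,0,0,0,0,1]'
python3 - <<'E'
from h import *
import cv2,pickle
f=cams.grab_frame("wrist"); pickle.dump(f,open("w1.pkl","wb")); print(f["vertical_fov"])
cv2.imwrite("pics/w1.png",cv2.resize(f["img"][:,:,::-1],(800,600),interpolation=cv2.INTER_CUBIC))
E
```

```text
-1.20000e-02]
[[[0.0, 0.0], [-1.3, -0.4], [-0.7, -0.8], [-0.6, -0.9], [1.4, -0.5], [1.6, 0.0], [-0.7, 1.2]], [[0.3, -0.7], [0.4, -0.5], [-0.1, -0.3], [0.1, -0.5], [-1.7, -0.1], [0.1, -0.7], [0.5, 0.9]]]
[[ 451.8 -152.5    6.9]
 [ 466.8   47.     6.9]
 [ 785.9   22.9    6.9]
 [ 770.8 -176.5    6.9]
 [ 604.7 -115.9  109.9]
 [ 612.5  -12.2  109.9]
 [ 556.5   32.2  225.5]]
time_s: 0.68
position: [266.4, -620.0, 339.5]
orientation: [-180.0, 0.0, -4.8]
wrist_force: [-0.0, -0.5, 0.3]
opening: 1.0
grip_force: 0.0
time_s: 1.35
position: [404.8, -331.5, 338.9]
orientation: [180.0, -0.0, -4.5]
wrist_force: [0.2, 0.0, -0.2]
opening: 1.0
grip_force: 0.0
time_s: 2.02
position: [542.8, -44.4, 339.0]
orientation: [180.0, -0.0, -4.5]
wrist_force: [0.1, 0.2, 0.4]
opening: 1.001
grip_force: 0.0
time_s: 2.27
position: [542.2, -46.4, 338.6]
orientation: [180.0, 0.0, -4.4]
wrist_force: [0.0, -0.2, -0.5]
opening: 1.003
grip_force: 0.0
71.94604956385245
```

View pics/w1.png

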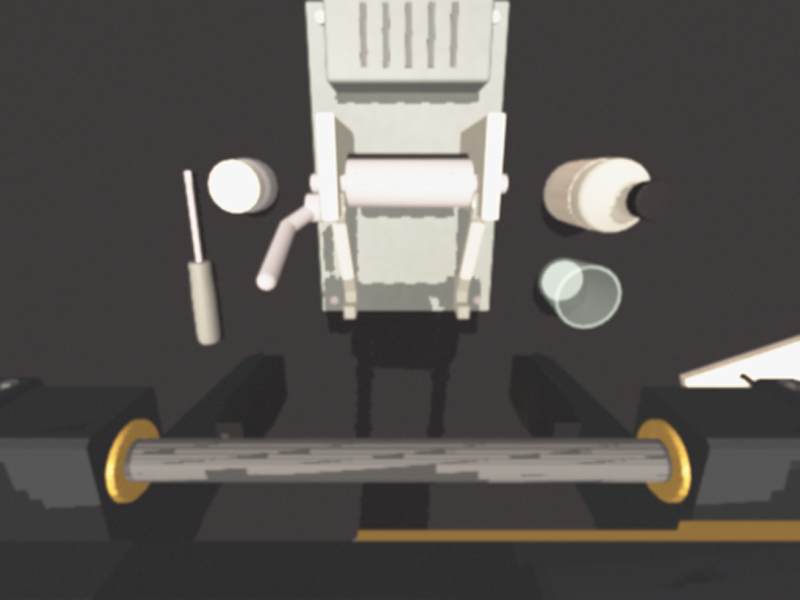

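The wrist view shows the roller from (342,182) to (474,182), axle ends at (311,182) and (507,182), plate front corners at (323,310) and (490,310), and the lever tip at (266,282), all at 800-px scale. I'll take a second view 80 mm to the left.

To row units: -27 mm is -0.0338, -26 mm is -0.0325.

```bash
python3 nudge.py '[0,-0.0338,0,0,0,0,1,0,-0.0338,0,0,0,0,1,0,-0.0325,0,0,0,0,1,0,0,0,0,0,0,1,0,0,0,0,0,0,1]'
python3 - <<'E'
from h import *
import cv2,pickle
f=cams.grab_frame("wrist"); pickle.dump(f,open("w2.pkl","wb"))
cv2.imwrite("pics/w2.png",cv2.resize(f["img"][:,:,::-1],(800,600),interpolation=cv2.INTER_CUBIC)[:400])
E
```

```text
time_s: 2.73
position: [548.4, 32.6, 338.8]
orientation: [180.0, -0.0, -4.5]
wrist_force: [-0.1, -0.6, -0.4]
opening: 1.006
grip_force: 0.0
```

View pics/w2.png

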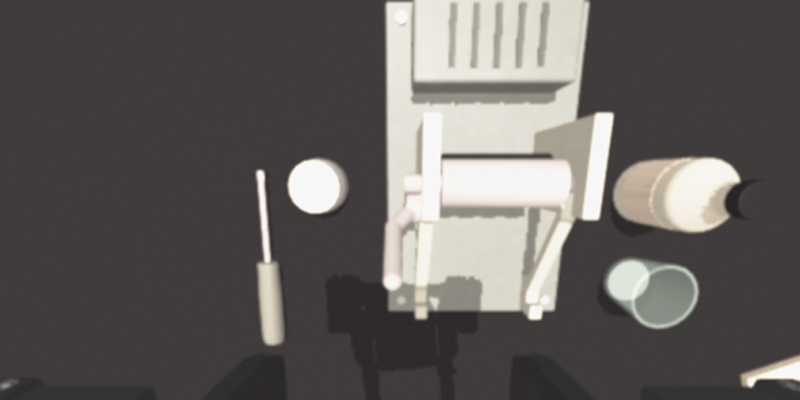

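The second view puts the left axle end at (405,183), roller right end at (571,184), tip at (393,282) and plate front corners at (388,310) and (555,310).

```bash
cat > fit2.py <<'E'
from h import *
import pickle
w1,w2=(pickle.load(open(n,"rb")) for n in("w1.pkl","w2.pkl"))
q=lambda *p:(np.array(p)+.5)/1.5625-.5
# names: front plate -y,+y ; axle -y,+y ; roller -y,+y ; tip ; cheek top +y outer,inner, -y inner,outer (front edge)
A={0:(490,310),1:(323,310),2:(507,182),3:(311,182),4:(474,182),5:(342,182),6:(266,282),7:(321,219),8:(338,219),9:(482,219),10:(499,219)}
B={0:(555,310),1:(388,310),3:(405,183),4:(571,184),6:(393,282),7:(422,219),8:(440,219),9:(585,219),10:(602,219)}
for i in (0,1,3,4,6,8,9): 
    x,fun=tri((w1,w2),(q(*A[i]),q(*B[i]))); print(i,x.round(1),abs(fun).max().round(2))
def pts(p):
    x,y,z,yaw,th,xc=p; a=np.radians(25)-th; xf=-150
    L=[(xf,-100,12),(xf,100,12),(0,-83,115),(0,83,115),(0,-52,115),(0,52,115),(-18-95*np.sin(a),92,145+95*np.cos(a)),(xc,69,155),(xc,57,155),(xc,-57,155),(xc,-69,155)]
    return R.from_euler('z',yaw,degrees=True).apply(L)+[x,y,z]
def res(p): return np.concatenate([proj(w,pts(p)[list(D)]) -[q(*v) for v in D.values()] for w,D in((w1,A),(w2,B))])
r=least_squares(lambda p:res(p).ravel(),[609,-63,0,-4.4,0,-26]); print(r.x.round(3)); print(res(r.x).round(1).tolist());
E
python3 fit2.py
```

```text
0 [ 451.8 -153.     7.1] 0.01
1 [467.1  50.    6. ] 0.07
3 [617.2  20.5 123. ] 0.2
4 [ 606.7 -114.1  135.2] 0.59
6 [560.5  34.2 234.9] 0.08
8 [588.7  -4.  159.7] 0.09
9 [ 580.6 -114.6  163.6] 0.03
[ 6.11362e+02 -6.21230e+01  6.03900e+00 -4.42400e+00  7.00000e-03
 -2.69540e+01]
[[-0.2, 0.8], [-0.8, 0.7], [0.3, -0.1], [0.2, -0.3], [-2.0, -0.1], [3.8, -0.3], [-0.7, 0.0], [0.1, -0.1], [-0.8, -0.1], [1.5, 0.0], [0.6, 0.0], [0.7, 0.8], [0.2, 0.8], [-0.1, -0.7], [-4.4, -1.3], [0.1, 0.2], [1.1, 0.1], [-0.5, 0.1], [1.0, 0.1], [0.0, 0.1]]
```

```bash
cat >> h.py <<'E'
def coat(quiet=False):
    s=telemetry.read_state(); d=np.array(s["position"])-[610.5,-63,0]
    c=R.from_euler('z',4.43,degrees=True).apply(d)
    f=R.from_euler('z',4.43,degrees=True).apply(s["wrist_force"])
    print("t",round(s["time_s"],2),"tcp coater",c.round(1),"F coater",f.round(1),"yaw",np.round(s["orientation"],1),"open",round(s["opening"]*88,1),"grip",round(s["grip_force"],1))
E
python3 nudge.py '[0.005,-0.0005,0.04,0,0,0,1,0.005,-0.0005,0.04,0,0,0,1,0.005,-0.0005,0.04,0,0,0,1,0.005,-0.0004,0.0398,0,0,0,1,0,0,0,0,0,0,1,0,0,0,0,0,0,1]' >/dev/null; python3 -c "from h import *;coat()"; python3 nudge.py '[0,0,0,0,0,0,0.1,0,0,0,0,0,0,0.1,0,0,0,0,0,0,0.1,0,0,0,0,0,0,0.1,0,0,0,0,0,0,0.1,0,0,0,0,0,0,0.1,0,0,0,0,0,0,0.1,0,0,0,0,0,0,0.1]' 25 >/dev/null
python3 - <<'E'
from h import *
import cv2
coat()
a=cams.grab_frame("wrist")["img"]; b=cams.grab_frame("scene")["img"][140:332,130:386]
cv2.imwrite("pics/grip1.png",np.hstack([cv2.resize(a,(400,300)),cv2.resize(b,(400,300),interpolation=cv2.INTER_CUBIC)])[:,:,::-1])
E
```

```text
t 3.28 tcp coater [-54.6  91.  209.1] F coater [ 0.8 -0.8  0.2] yaw [179.9   0.3  -4.6] open 88.6 grip 0.0
t 3.95 tcp coater [-53.1  93.  211.1] F coater [-0.7 -0.2  0.2] yaw [-180.    -0.    -4.5] open 37.0 grip 0.0
```

View pics/grip1.png

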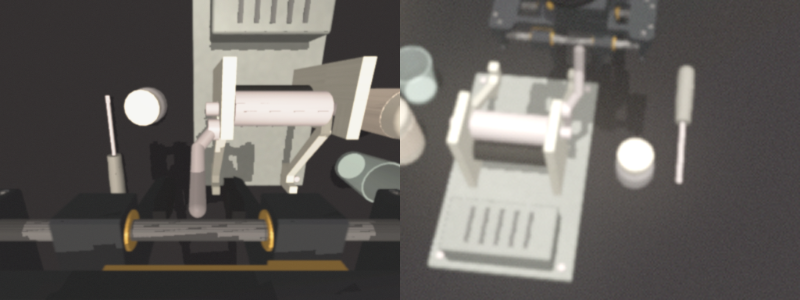

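The handle tip at (198,210) in the left half lies between the fingers, which are still closing.

```bash
python3 nudge.py '[0,0,0,0,0,0,0.05,0,0,0,0,0,0,0.05,0,0,0,0,0,0,0.05,0,0,0,0,0,0,0.05,0,0,0,0,0,0,0.05,0,0,0,0,0,0,0.05]' 25 >/dev/null;  python3 - <<'E'
from h import *
coat()
a=np.radians(25);x0,z0=-18-83*np.sin(a),83*np.cos(a)
for k in range(0,105,5):
    t=np.radians(25-k); print(k, (np.array([-18-83*np.sin(t)-x0, z0-83*np.cos(t)])).round(1))
E
```

```text
t 4.55 tcp coater [-53.2  93.8 210.8] F coater [-0.1  4.6 -1.1] yaw [-179.9    0.    -4.5] open 10.8 grip 25.0
0 [0. 0.]
5 [ 6.7 -2.8]
10 [13.6 -4.9]
15 [20.7 -6.5]
20 [27.8 -7.5]
25 [35.1 -7.8]
30 [42.3 -7.5]
35 [49.5 -6.5]
40 [56.6 -4.9]
45 [63.5 -2.8]
50 [70.2  0. ]
55 [76.6  3.3]
60 [82.7  7.2]
65 [88.4 11.6]
70 [93.8 16.5]
75 [98.7 21.9]
80 [103.1  27.6]
85 [107.   33.7]
90 [110.3  40.1]
95 [113.1  46.8]
100 [115.2  53.7]
```

To row units: 7.3 mm is 0.0091, 7.2 mm is 0.009.

```bash
python3 nudge.py '[0.0084,0,-0.0035,0,0,0,0.05,0.0086,0,-0.0026,0,0,0,0.05,0.0089,0,-0.002,0,0,0,0.05,0.0089,0,-0.0013,0,0,0,0.05,0.0091,0,-0.0004,0,0,0,0.05,0.009,0,0.0004,0,0,0,0.05,0.009,0,0.0013,0,0,0,0.05,0.0089,0,0.002,0,0,0,0.05]' >/dev/null; python3 -c "from h import *;coat()"
```

```text
t 5.22 tcp coater [  1.9  93.8 215.6] F coater [-5.2  4.8  3.5] yaw [-179.9    0.3   -4.5] open 11.2 grip 25.0
```

To row units: 6.9 mm is 0.0086, 6.7 mm is 0.0084.

```bash
python3 nudge.py '[0.0086,0,0.0026,0,0,0,0.05,0.0084,0,0.0035,0,0,0,0.05,0.008,0,0.0041,0,0,0,0.05,0.0076,0,0.0049,0,0,0,0.05,0.0071,0,0.0055,0,0,0,0.05,0.0068,0,0.0061,0,0,0,0.05]' >/dev/null; python3 -c "from h import *;coat()";  python3 nudge.py '[0.0061,0,0.0068,0,0,0,0.05,0.0055,0,0.0071,0,0,0,0.05,0.0049,0,0.0076,0,0,0,0.05,0.0041,0,0.008,0,0,0,0.05,0.0035,0,0.0084,0,0,0,0.05]' >/dev/null; python3 -c "from h import *;coat()"
```

```text
t 5.72 tcp coater [ 41.5  93.9 196. ] F coater [-0.9  4.2  5.4] yaw [-1.799e+02 -1.000e-01 -4.500e+00] open 10.5 grip 25.0
t 6.13 tcp coater [ 63.4  93.9 167.2] F coater [2.9 5.1 6.8] yaw [-179.9   -0.4   -4.5] open 10.1 grip 25.0
```

To row units: 6.9 mm is 0.0086, 2.1 mm is 0.0026.

```bash
python3 nudge.py '[0.0026,0,0.0086,0,0,0,0.05,0.0006,0,0.0038,0,0,0,0.05,0,0,0,0,0,0,0.05,0,0,0,0,0,0,0.05]' >/dev/null
python3 - <<'E'
from h import *
import cv2
coat()
a=cams.grab_frame("wrist")["img"]; b=cams.grab_frame("scene")["img"][140:332,130:386]
cv2.imwrite("pics/lev.png",np.hstack([cv2.resize(a,(400,300)),cv2.resize(b,(400,300),interpolation=cv2.INTER_CUBIC)])[:,:,::-1])
E
```

```text
t 6.47 tcp coater [ 67.2  93.9 157. ] F coater [10.2  5.3  0.9] yaw [-179.9   -0.6   -4.5] open 9.9 grip 25.0
```

View pics/lev.png

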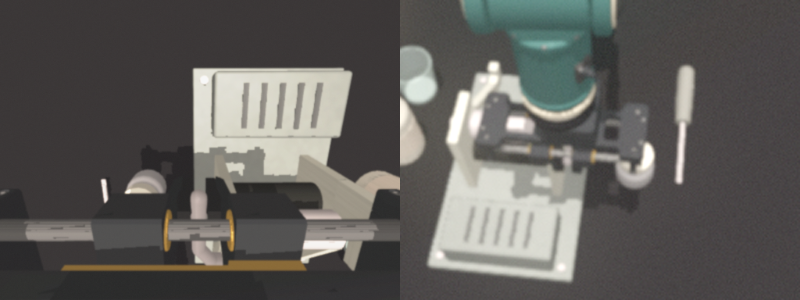

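The handle at (198,215) in the left half is laid back. I'll press on a little to find the stop.

```bash
python3 nudge.py '[-0.0013,0,0.0025,0,0,0,0.05,0,0,0.0025,0,0,0,0.05,0,0,0,0,0,0,0.05]' >/dev/null; python3 -c "from h import *;coat()"; python3 nudge.py '[0,0,0.0025,0,0,0,0.05,0,0,0.0025,0,0,0,0.05,0,0,0,0,0,0,0.05]' >/dev/null; python3 -c "from h import *;coat()"
```

```text
t 6.82 tcp coater [ 67.8  93.9 154.8] F coater [8.9 5.2 6.1] yaw [-179.9   -0.8   -4.5] open 9.9 grip 25.0
t 7.07 tcp coater [ 68.6  93.9 151.3] F coater [10.   5.5  6. ] yaw [-179.9   -0.9   -4.5] open 9.6 grip 25.0
```

```bash
python3 nudge.py '[0,0,0,0,0,0,0.2,0,0,0,0,0,0,0.2,0,0,-0.015,0,0,0,0.2,0,0,-0.025,0,0,0,0.2,0,0,-0.0313,0,0,0,0,-0.0025,0,-0.0313,0,0,0,0,-0.0025,0,0,0,0,0,0,-0.0025,0,0,0,0,0,0]' >/dev/null;  python3 - <<'E'
from h import *
import cv2,pickle
coat()
f=cams.grab_frame("wrist"); pickle.dump(f,open("w3.pkl","wb"));a=f["img"]; b=cams.grab_frame("scene")["img"][140:332,130:386]
cv2.imwrite("pics/lev2.png",np.hstack([cv2.resize(a,(400,300)),cv2.resize(b,(400,300),interpolation=cv2.INTER_CUBIC)])[:,:,::-1])
E
```

```text
t 7.73 tcp coater [ 56.4  92.3 230.7] F coater [ 0.8 -0.2  0.4] yaw [180.   -0.2  -4.5] open 0.3 grip 0.0
```

View pics/lev2.png

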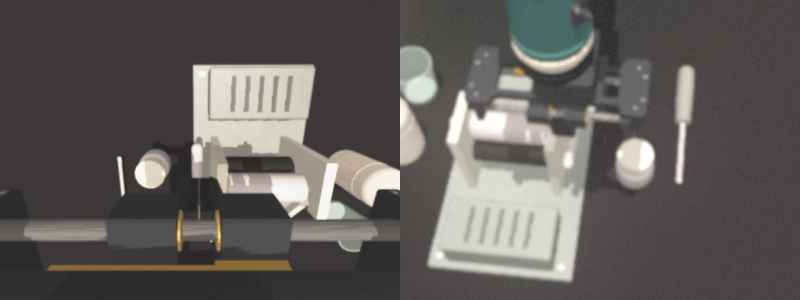

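The handle tip shows at (197,147), laid back past the gripper. I'll press it from above to check it is on the stop.

To row units: 20 mm is 0.025, 12 mm is 0.015.

```bash
python3 nudge.py '[0,0,0.025,0,0,0,0,0,0,0.025,0,0,0,0,0,0,0.015,0,0,0,0,0,0,0.0038,0,0,0,0,0,0,0,0,0,0,0]' >/dev/null; python3 -c "from h import *;coat()"; python3 nudge.py '[0,0,0.0038,0,0,0,0,0,0,0,0,0,0,0]' >/dev/null; python3 -c "from h import *;coat()"; python3 nudge.py '[0,0,0.0038,0,0,0,0,0,0,0,0,0,0,0]' >/dev/null; python3 -c "from h import *;coat()"
```

```text
t 8.25 tcp coater [ 53.6  92.5 172. ] F coater [-4.4  0.   3.4] yaw [180.    0.3  -4.5] open 0.2 grip 2.7
t 8.42 tcp coater [ 53.9  92.5 171.4] F coater [-8.7 -0.  12.4] yaw [180.    0.2  -4.5] open -0.0 grip 7.0
t 8.58 tcp coater [ 54.1  92.5 170.8] F coater [-12.6  -0.6  21.6] yaw [180.    0.2  -4.5] open 0.8 grip 11.6
```

The force climbs to 21 N with no movement, so the lever is on its stop. Next I'll move above the roller and turn the gripper.

To row units: -25 mm is -0.0313, 23 mm is 0.0288, -6.93 degrees is -0.0385.

```bash
python3 nudge.py '[0,0,-0.0313,0,0,0,0,-0.0175,0.0288,-0.0313,0,0,-0.0385,1,-0.0175,0.0288,-0.0313,0,0,0,1,-0.0175,0.0288,-0.0313,0,0,0,1,-0.0175,0.0288,0,0,0,0,1]' >/dev/null; python3 nudge.py '[0,0,0,0,0,-0.0385,1,0,0,0,0,0,-0.0385,1,0,0,0,0,0,-0.0385,1,0,0,0,0,0,-0.0385,1,0,0,0,0,0,-0.0385,1,0,0,0,0,0,-0.0385,1]' >/dev/null; python3 nudge.py '[0,0,0,0,0,-0.0385,1,0,0,0,0,0,-0.0385,1,0,0,0,0,0,-0.0385,1,0,0,0,0,0,-0.0385,1,0,0,0,0,0,-0.0385,1,0,0,0,0,0,-0.0385,1,0,0,0,0,0,0,1,0,0,0,0,0,0,1]' >/dev/null
python3 - <<'E'
from h import *
import cv2,pickle
coat()
f=cams.grab_frame("wrist"); pickle.dump(f,open("w4.pkl","wb"));a=f["img"]
cv2.imwrite("pics/rol.png",cv2.resize(a,(800,600),interpolation=cv2.INTER_CUBIC)[:,:,::-1])
c=R.from_euler('z',-4.43,degrees=True)
for p in [(0,-52,115),(0,52,115),(0,-83,115),(0,83,115),(-77,92,170)]: print(p,(proj(f,c.apply(p)+[610.5,-63,0])*1.5625).round(0))
E
```

```text
t 10.17 tcp coater [  7.5  -3.8 265.9] F coater [-0.1 -1.4 -0.1] yaw [-179.9   -0.    85.4] open 88.1 grip 0.0
(0, -52, 115) [[387. 341.]]
(0, 52, 115) [[386. 203.]]
(0, -83, 115) [[387. 377.]]
(0, 83, 115) [[385. 156.]]
(-77, 92, 170) [[241. 135.]]
```

View pics/rol.png

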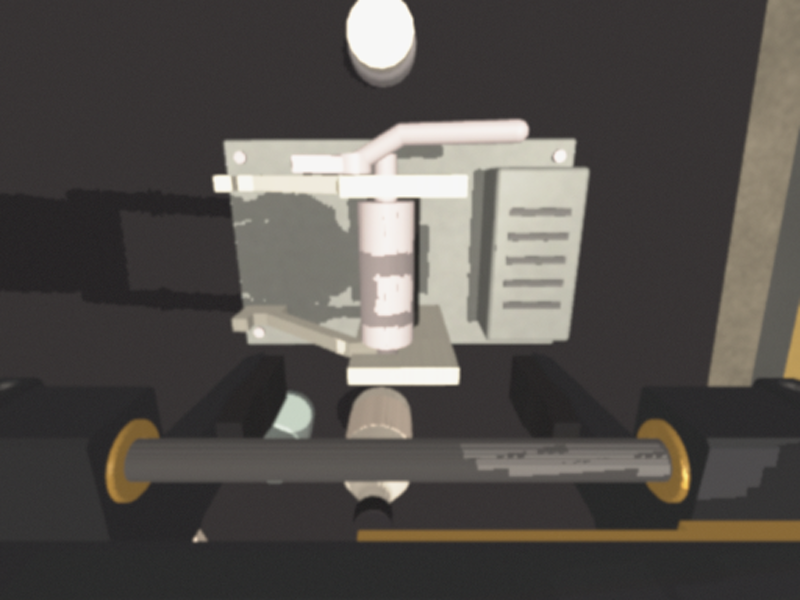

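The roller axis at column 387 and its ends at rows 203 to 345 agree with the fit. The lever points back, with its tip at (525,130). I'll go down to the roller.

To row units: 30 mm is 0.0375, -3.8 mm is -0.0048.

```bash
python3 nudge.py '[0.0023,-0.0046,0.0375,0,0,0,1,0.0025,-0.0048,0.0375,0,0,0,1,0,0,0.0375,0,0,0,1,0,0,0.0375,0,0,0,1,0,0,0,0,0,0,1,0,0,0,0,0,0,1]' >/dev/null; python3 -c "from h import *;coat()"; python3 nudge.py '[0,0,0.025,0,0,0,1,0,0,0.025,0,0,0,1,0,0,0.0113,0,0,0,1,0,0,0,0,0,0,1,0,0,0,0,0,0,1]' >/dev/null; python3 -c "from h import *;coat()"
```

```text
t 10.72 tcp coater [ -1.3   0.2 145. ] F coater [-0.2  0.2  0.3] yaw [-179.7   -0.    85.5] open 88.3 grip 0.0
t 11.13 tcp coater [ 1.5 -0.  99.6] F coater [ 0.5 -0.2 -0.5] yaw [179.9   0.   85.6] open 87.9 grip 0.0
```

```bash
python3 nudge.py '[0,0,0,0,0,0,0.4,0,0,0,0,0,0,0.4,0,0,0,0,0,0,0.4,0,0,0,0,0,0,0.4,0,0,0,0,0,0,0.4,0,0,0,0,0,0,0.4]' 8 >/dev/null; python3 -c "from h import *;coat()"; python3 nudge.py '[0,0,0,0,0,0,0.4,0,0,0,0,0,0,0.4,0,0,0,0,0,0,0.4]' 8 >/dev/null; python3 -c "from h import *;coat()"
```

```text
t 11.63 tcp coater [ 0.7  0.  98.5] F coater [-0.9 -0.   0.3] yaw [180.    0.   85.6] open 50.5 grip 0.0
t 11.88 tcp coater [-1.3  0.  97.7] F coater [-4.   0.3  2.8] yaw [-179.7   -0.    85.6] open 39.7 grip 8.0
```

To row units: -1.5 mm is -0.0019.

```bash
python3 nudge.py '[0,-0.0019,0,0,0,0,0.4,0,0,0,0,0,0,0.3,0,0,0,0,0,0,0.3,0,0,0,0,0,0,0.3]' 45 >/dev/null; python3 -c "from h import *;coat()"; python3 nudge.py '[0,-0.0006,-0.0019,0,0,0,0.3,0,0,0,0,0,0,0.3,0,0,0,0,0,0,0.3]' >/dev/null; python3 -c "from h import *;coat()"
```

```text
t 12.22 tcp coater [-1.3  0.  97.8] F coater [-1.5 -0.4 -1.5] yaw [-179.9   -0.    85.6] open 38.7 grip 45.0
t 12.47 tcp coater [-1.4  0.1 99.4] F coater [-0.6 -0.1 -3.1] yaw [-180.    -0.    85.6] open 38.4 grip 45.0
```

To row units: -4 mm is -0.005, -0.6 mm is -0.0008.

```bash
python3 nudge.py '[0,-0.005,-0.0008,0,0,0,0.3,0,-0.005,-0.0008,0,0,0,0.3,0,-0.005,-0.0008,0,0,0,0.3,0,-0.005,-0.0006,0,0,0,0.3,0,0,0,0,0,0,0.3]' >/dev/null; python3 -c "from h import *;coat()"; python3 nudge.py '[0,-0.005,-0.0008,0,0,0,0.3,0,-0.005,-0.0008,0,0,0,0.3,0,-0.005,-0.0006,0,0,0,0.3,0,-0.0025,0,0,0,0,0.3,0,0,0,0,0,0,0.3]' >/dev/null; python3 -c "from h import *;coat()"
```

```text
t 12.88 tcp coater [-18.5   0.  102. ] F coater [-0.  -0.4 -3.9] yaw [-180.    -0.    85.6] open 38.3 grip 45.0
t 13.3 tcp coater [-32.    0.  103.7] F coater [-0.1 -0.5 -4.4] yaw [-180.    -0.    85.6] open 39.0 grip 45.0
```

To row units: -4 mm is -0.005, 1.7 mm is 0.0021.

```bash
python3 nudge.py '[0,-0.0038,0.001,0,0,0,0.3,0,-0.0038,0.0021,0,0,0,0.3,0,-0.005,0.0042,0,0,0,0.3,0,-0.005,0.0042,0,0,0,0.3,0,-0.005,0.0042,0,0,0,0.3,0,-0.005,0.0042,0,0,0,0.3,0,0,0,0,0,0,0.3]' >/dev/null; python3 -c "from h import *;coat()"; python3 nudge.py '[0,-0.005,0.0042,0,0,0,0.3,0,-0.005,0.0042,0,0,0,0.3,0,-0.005,0.0042,0,0,0,0.3,0,-0.005,0.0042,0,0,0,0.3,0,-0.005,0.0042,0,0,0,0.3,0,-0.005,0.0042,0,0,0,0.3,0,0,0,0,0,0,0.3]' >/dev/null; python3 -c "from h import *;coat()"
```

```text
t 13.88 tcp coater [-55.4   0.1  86.3] F coater [ 0.1  1.  -3.8] yaw [-179.8   -0.    85.6] open 38.7 grip 45.0
t 14.47 tcp coater [-79.2   0.1  66.4] F coater [-0.4 -0.2 -4. ] yaw [-179.8   -0.    85.6] open 38.6 grip 45.0
```

To row units: -4 mm is -0.005, 3.36 mm is 0.0042.

```bash
python3 nudge.py '[0,-0.005,0.0044,0,0,0,0.3,0,-0.005,0.0044,0,0,0,0.3,0,-0.005,0.0043,0,0,0,0.3,0,-0.005,0.0042,0,0,0,0.3,0,-0.005,0.0042,0,0,0,0.3,0,-0.005,0.0042,0,0,0,0.3,0,0,0,0,0,0,0.3]' >/dev/null; python3 -c "from h import *;coat()"; python3 nudge.py '[0,-0.005,0.0041,0,0,0,0.3,0,-0.005,0.0041,0,0,0,0.3,0,-0.005,0.0041,0,0,0,0.3,0,-0.005,0.0041,0,0,0,0.3,0,-0.005,0.004,0,0,0,0.3,0,0,0,0,0,0,0.3,0,0,0,0,0,0,0.3]' >/dev/null
python3 - <<'E'
from h import *
import cv2
coat()
a=cams.grab_frame("wrist")["img"]; b=cams.grab_frame("scene")["img"][140:332,130:386]
cv2.imwrite("pics/rest.png",np.hstack([cv2.resize(a,(400,300)),cv2.resize(b,(400,300),interpolation=cv2.INTER_CUBIC)])[:,:,::-1])
E
```

```text
t 15.05 tcp coater [-103.2    0.    46. ] F coater [-0.4 -0.2 -3.9] yaw [-179.8   -0.    85.6] open 38.6 grip 45.0
t 15.63 tcp coater [-1.219e+02 -1.000e-01  3.040e+01] F coater [ 1.2 -0.7 -4.1] yaw [-180.    -0.    85.6] open 38.5 grip 45.0
```

View pics/rest.png

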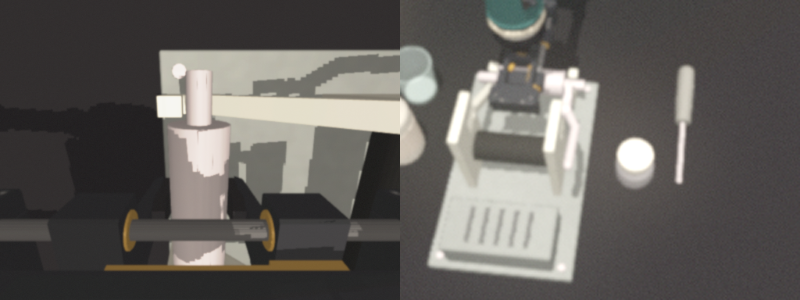

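The roller hangs just above the rests with the axle end inside the toe block (170,105). I'll lower it until the rests carry the weight.

To row units: 1 mm is 0.0013, -0.8 mm is -0.001.

```bash
python3 nudge.py '[0,-0.001,0.0013,0,0,0,0.3,0,0,0,0,0,0,0.3,0,0,0,0,0,0,0.3]' >/dev/null; python3 -c "from h import *;coat()"; python3 nudge.py '[0,0,0.001,0,0,0,0.3,0,0,0,0,0,0,0.3,0,0,0,0,0,0,0.3]' >/dev/null; python3 -c "from h import *;coat()"; python3 nudge.py '[0,0,0.001,0,0,0,0.3,0,0,0,0,0,0,0.3,0,0,0,0,0,0,0.3]' >/dev/null; python3 -c "from h import *;coat()"
```

```text
t 15.98 tcp coater [-1.22e+02 -1.00e-01  2.98e+01] F coater [ 0.1 -0.9 -3.3] yaw [180.   -0.   85.6] open 38.4 grip 45.0
t 16.23 tcp coater [-1.221e+02 -1.000e-01  2.890e+01] F coater [-0.   0.6 -3.6] yaw [-180.    -0.    85.6] open 38.6 grip 45.0
t 16.48 tcp coater [-1.221e+02 -1.000e-01  2.830e+01] F coater [-1.2 -0.3 -2.7] yaw [180.    0.   85.6] open 38.4 grip 45.0
```

To row units: -0.8 mm is -0.001, 0.5 mm is 0.0006.

```bash
python3 nudge.py '[0,-0.001,0.0006,0,0,0,0.3,0,0,0,0,0,0,0.3,0,0,0,0,0,0,0.3]' >/dev/null; python3 -c "from h import *;coat()"; python3 nudge.py '[0,-0.0005,0.001,0,0,0,0.3,0,0,0,0,0,0,0.3,0,0,0,0,0,0,0.3]' >/dev/null; python3 -c "from h import *;coat()"; python3 nudge.py '[0,0,0.0008,0,0,0,0.3,0,0,0,0,0,0,0.3,0,0,0,0,0,0,0.3]' >/dev/null; python3 -c "from h import *;coat()"
```

```text
t 16.73 tcp coater [-1.227e+02 -1.000e-01  2.780e+01] F coater [-0.3 -0.1 -2.1] yaw [180.    0.   85.6] open 38.4 grip 45.0
t 16.98 tcp coater [-1.227e+02 -1.000e-01  2.760e+01] F coater [-1.7  0.   5.5] yaw [179.9   0.   85.6] open 38.5 grip 45.0
t 17.23 tcp coater [-1.227e+02 -1.000e-01  2.760e+01] F coater [-3.6  1.1 10.3] yaw [180.    0.   85.6] open 38.4 grip 44.9
```

The rests now carry it: z has stalled and Fz is up. I'll relieve the press and let go.

The rows are not in the units I measure in: shifts go in shares of 800 mm and turns go in shares of 180 degrees. I convert before sending: -0.8 mm is -0.001.

```bash
python3 nudge.py '[0,0,-0.001,0,0,0,0.43,0,0,0,0,0,0,0.43,0,0,0,0,0,0,0.44]' 5 >/dev/null; python3 -c "from h import *;coat()"; python3 nudge.py '[0,0,0,0,0,0,0.5,0,0,0,0,0,0,0.55,0,0,0,0,0,0,0.7,0,0,0,0,0,0,0.85,0,0,0,0,0,0,0.85,0,0,0,0,0,0,0.85]' >/dev/null; python3 -c "from h import *;coat()"; python3 nudge.py '[0,0,-0.0125,0,0,0,0.85,0,0,-0.025,0,0,0,0.85,0,0,-0.0375,0,0,0,0.85,0,0,-0.0375,0,0,0,0.85,0,0,-0.0375,0,0,0,0.85,0,0,-0.0375,0,0,0,0.85,0,0,0,0,0,0,0.85,0,0,0,0,0,0,0.85]' >/dev/null
python3 - <<'E'
from h import *
import cv2
coat()
f=cams.grab_frame("wrist");a=f["img"]; b=cams.grab_frame("scene")["img"][140:332,130:386]
cv2.imwrite("pics/end.png",np.hstack([cv2.resize(a,(400,300)),cv2.resize(b,(400,300),interpolation=cv2.INTER_CUBIC)])[:,:,::-1])
c=R.from_euler('z',-4.43,degrees=True)
for p in [(-122,-83,45),(-122,83,45),(-122,52,45),(76,92,170)]: print(p,(proj(f,c.apply(p)+[610.5,-63,0])/1.28).round(0))
E
```

```text
t 17.48 tcp coater [-1.227e+02 -1.000e-01  2.750e+01] F coater [-1.2  0.8  4. ] yaw [179.9   0.   85.6] open 39.4 grip 5.0
t 17.98 tcp coater [-1.235e+02 -1.000e-01  2.680e+01] F coater [-0.   1.4  0.1] yaw [-180.    -0.    85.6] open 73.1 grip 0.0
t 18.65 tcp coater [-121.5   -0.2  180.2] F coater [-0.5  0.4 -0.1] yaw [179.7   0.   85.6] open 74.8 grip 0.0
(-122, -83, 45) [[197. 195.]]
(-122, 83, 45) [[197.  81.]]
(-122, 52, 45) [[197. 105.]]
(76, 92, 170) [[477.  63.]]
```

View pics/end.png

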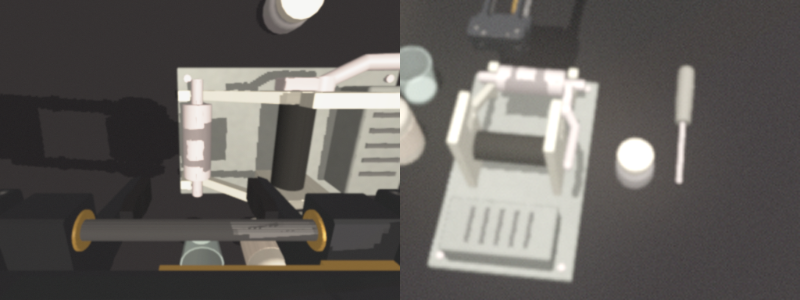

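The roller lies with its axis at column 197, as predicted for the rests, and both axle ends are behind the toes. The lever is open, nothing on the bench has moved, and the gripper is clear.

```bash
python3 -c "from cell import robot, cams, telemetry;print(robot.finish_job())"
```

```text
the job is handed in; nothing more can be done
None
```

The job is handed in at about 19 s of the 48 s allowed: the lever is open against its stop, the roller lies released in both rests at the foot of the ramps, and the other things on the bench look unmoved in the last picture; no verdict was returned.

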